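# Change the test bar on the roller stand

## Robot

A 7-joint arm with a two-finger parallel gripper is mounted at the origin on a cart in front of the work surface, level with it; the furniture and walls round the work are solid. World frame = base frame: x ahead of the robot, y to its left, z up, the work surface at z = 0. Lengths are in m, angles in rad, forces in N, time in s.
With the tool pointing down it reaches from about 0.425 to 0.875 m from the base axis. Payload 8.4 kg.
Tool frame: the origin (TCP) lies at the very end of the fingers, on their centre line; the grasp point (between the pads) lies 19 mm behind it; z points along the fingers, y is the line along which they close (so a half turn about z gives the same grasp; the last joint's range is limited). The gripper opens to 87 mm and grips with 3 to 60 N. Pads are 19 mm wide; open, the fingers measure 117 mm over their backs; the gripper's body (75 mm by 190 mm) begins 51 mm behind the grasp point.
Start: joints at [1.157, 0.333, 0.04, 1.465, -0.013, 1.343, -0.059], TCP at [0.201, -0.618, 0.223] pointing down, gripper open.
Joint ranges: [-2.58, 2.58], [-0.38, 2.09], [-1.3, 1.39], [0.25, 2.4], [-1.5, 4.64], [0.08, 2.09], [-2.65, 2.65]. Speed limits (rad/s): [2.22, 2.22, 2.79, 2.79, 3.14, 3.14, 3.14].

## Interface

Orientations are given as a unit quaternion [w, x, y, z].
In Python, from workcell import manip gives the robot as it stands. The module is installed in compiled form; this text tells all that it offers.
- The arm moves only by the tool arm_command, never from a script. Its argument "motion" is a list of rows, each an object of numbers: "dx", "dy", "dz": the shift along the tool's x, y, z in m; "rx", "ry", "rz": the turn, a rotation vector about the tool's x, y, z in degrees; "fingers": the closure, from -1 (fully open) to 1 (shut). A call has exactly 8 rows; each row is the pose to reach, as a shift and turn from the pose commanded when the call began, along the tool's axes at that moment; what a row does not reach only later rows make up. A row lasts 1/12 s, in which the tool goes at most 41.7 mm and 7.16 degrees, less where a joint would pass 70% of its speed; a pose out of reach is approached as far as the arm can. A call with a gripper value outside its range is refused whole. The fingers move at their own pace and stop on an object; "grip_force" is the grip in N (left out, the last holds). Time passes only in rows, so rows that repeat a pose let the fingers close, or fill a call up. It gives the time, the measured TCP pose, the force, the opening and the grip force at its end, in the units of the state.
- manip.state(): the state, without advancing time (a new reading comes with each control period).
- manip.snapshot(name): name is "scene" or "top" or "wrist"; returns a dict with "image" (480x640x3 uint8, blue, green, red), "intrinsics" (3x3 intrinsics, pixels), "xyz" and "attitude" of the camera in the world; the wrist camera has in their place "tool_from_camera" (4x4, takes a point from camera to tool coordinates, whose origin is the TCP and whose axes are the flange's). Camera axes: x right, y up, looking along -z (the intrinsics and any distortion apply to the point x, -y, -z); pixel columns grow to the right and rows downward; lengths in m; the calibration is good to about 2 mm. A picture is of the moment at which its call begins: read the wrist's pose just before it. There is no depth.
- manip.hand_in(): hands the job in; it is judged then, once.
The state is a dict: "time_s": time; "joints": joint angles; "joint_vel": joint speeds; "joint_torque": joint torques, N m; "tool_pos": TCP position; "eef_rot": TCP orientation; "ft_force": force on the tool from outside, world axes, zero at the start; "moment": the same for the moment, N m; "width": finger opening in m; "grip_force": force on a finger pad.
Only numpy, scipy, OpenCV 4.12 (cv2) and the standard library are available. Lean on these libraries where they do the work, as an engineer would, in place of code of your own. Each camera call takes 0.05 s, during which the arm holds its last target. There are 200 camera calls.

## Task

Clear the bent test bar off the roller stand into the open scrap bin, then take the straight test bar out of its storage cradle and lay it level across both rollers of the stand, its ends about flush with the outer ends of the cheeks. The cradle leaves only the bar's ends free and the stand leaves room for fingers only at its middle, so put the bar down on the bench on the way and take it again by the middle. Do not disturb the other things on the bench.

Things in the scene. Friction and masses are not known exactly. Their poses are not given: they have to be found in the camera images.
- straight_bar: The straight steel test bar, 24 x 24 mm square, 180 mm long, 0.2 to 0.3 kg. Origin at its centre, y along its length. At the start it lies in the storage cradle, its centre 48 mm above the bench, with 38 mm of each end sticking out.
- bent_bar: The used steel test bar, 24 x 24 mm square, 178 mm from end to end, bent at the middle into a shallow V, each half rising 10 degrees. Origin at the middle of the underside (the bottom of the V), z up, y along its length. At the start it lies across the rollers with the bend hanging between them, origin about 53 mm above the bench.
- bent_end_a (a point): Centre of the bent bar's end on its +y side.
- bent_end_b (a point): Centre of the bent bar's end on its -y side.
- roller_stand: Fixed stand on a dark base plate 84 x 200 mm. Origin at the centre of its underside; bars lie along its y. Two steel rollers, 12 mm thick, at y = -66 and +66 mm, tops 64 mm up (a straight bar on them has its centre 76 mm up). Beside each roller two upright cheeks: inner faces at x = -16.5 and +16.5 mm, 10 mm thick, from 46 to 90 mm in |y|, tops 98 mm up. The 92 mm between the pairs is open.
- storage_cradle: Fixed black block with a straight groove along its y, open at the top and both ends. Base 84 x 108 x 14 mm, origin at the centre of its underside. Groove 104 mm long and 30 mm wide, its floor 36 mm and its walls (14 mm thick) 74 mm above the bench.
- scrap_bin: Fixed open-topped grey box 130 x 230 x 80 mm, long side along its y, walls 4 mm, inner floor (a dark rubber mat) 16 mm above the bench. Origin at the centre of its underside.
- grease_jar: Bystander: white jar with a black lid, 56 mm in diameter, 55 mm high. Origin at the centre of its underside.
- solder_spool: Bystander: grey spool, 64 mm in diameter, 45 mm high. Origin at the centre of its underside.
- tape_black: Bystander: roll of black tape lying flat, 66 mm in diameter, 19 mm high. Origin at the centre of its underside.
- side_cutters: Bystander: side cutters with red handles lying flat, 147 x 53 x 12 mm. Origin at the centre of the underside.
- threadlock: Bystander: small red bottle with a white nozzle, 31 mm in diameter, 90 mm high. Origin at the centre of its underside.

How it is judged:
By the outcome, as a careful person would: the job done as asked, in the order asked, and still so for the second after the job is handed in, with the robot touching nothing.
It also fails if it takes over 56 s, if anything falls off the work surface, if the arm or the gripper's body presses on something with over 40 N, if the wrist force passes 120 N, or if a joint passes its speed limit or range.

## Working session

There is one attempt and no reset: what is moved stays moved. The work goes in short steps, Python scripts to look and compute and a tool call to move; the robot and the scene stay as the last step left them, time stands still between calls to the robot, and variables do not carry over. Pictures are saved under pics/ and viewed, at most 10 in all, crops included, and the job is handed in when it is done.

Besides the shell and the picture viewer there is one more tool, called as name(argument=value, ...), one argument or row to a line, values as JSON. arm_command: Moves the arm, as the interface text tells. Its arguments: {"type":"object","properties":{"motion":{"type":"array","items":{"type":"object","properties":{"dx":{"type":"number"},"dy":{"type":"number"},"dz":{"type":"number"},"rx":{"type":"number"},"ry":{"type":"number"},"rz":{"type":"number"},"fingers":{"type":"number"}}}},"grip_force":{"type":"number"}},"required":["motion"]}

```bash
mkdir -p pics; python3 - <<'E'
from workcell import manip
import cv2, numpy as np
np.set_printoptions(precision=4,suppress=True)
s=manip.state(); print({k:np.round(v,4).tolist() for k,v in s.items()})
for n in("scene","top"):
    d=manip.snapshot(n); cv2.imwrite(f"pics/{n}0.png",d["image"]); print(n,{k:v for k,v in d.items() if k!="image"})
E
```

```text
{'time_s': 0.0, 'joints': [1.1568, 0.3339, 0.0399, 1.4663, -0.0134, 1.3433, -0.0585], 'joint_vel': [0.0002, 0.003, 0.0007, -0.0001, 0.0002, 0.0013, 0.0006], 'joint_torque': [0.0009, -65.6363, 1.3353, -40.3806, -0.0596, 0.0447, 0.0001], 'tool_pos': [0.2011, -0.6176, 0.2216], 'eef_rot': [-0.0008, 0.9876, 0.1567, -0.0002], 'ft_force': [1.2205, 0.0466, -0.2028], 'moment': [-0.0254, 0.0298, 0.0374], 'grip_force': 0.0, 'width': 0.0872}
scene {'intrinsics': array([[547.2492,   0.    , 318.7708],
       [  0.    , 547.2492, 243.8727],
       [  0.    ,   0.    ,   1.    ]]), 'xyz': array([0.1635, 0.5408, 0.9199]), 'attitude': array([-0.3424, -0.1218,  0.3248,  0.8732])}
top {'intrinsics': array([[484.5801,   0.    , 316.5186],
       [  0.    , 484.5801, 231.4507],
       [  0.    ,   0.    ,   1.    ]]), 'xyz': array([ 0.3812, -0.0571,  1.3164]), 'attitude': array([ 0.7949,  0.0814, -0.0624, -0.5981])}
```

View pics/top0.png

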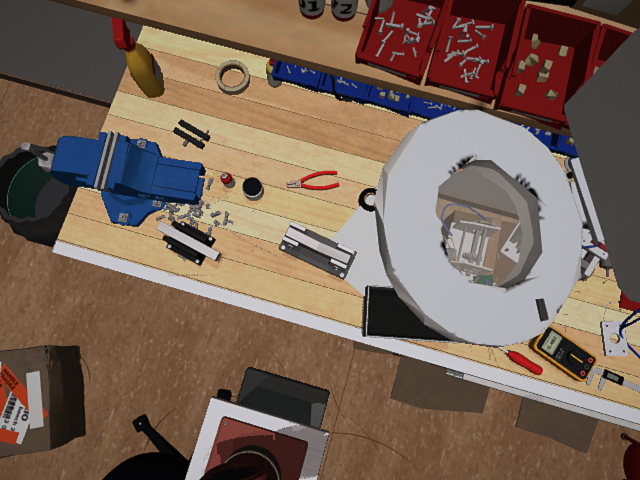

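View pics/scene0.png

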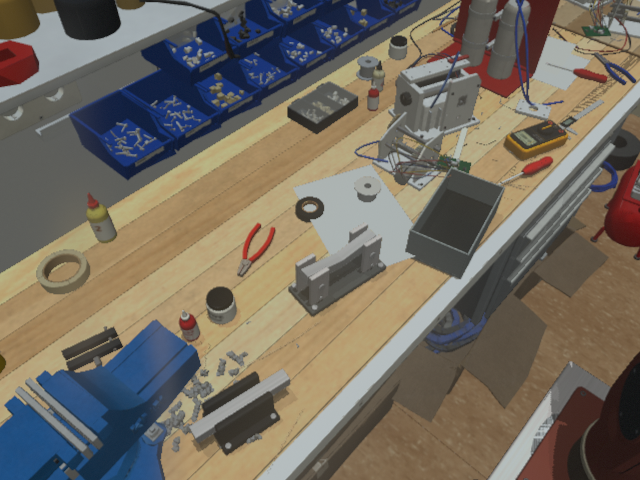

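Top: cradle with bar ~(190,242), stand ~(318,250), bin partly hidden by the lamp ~(400,310). Scene: cradle (240,410), stand (338,270), bin (455,220). I'll zoom in to read the corners.

```bash
python3 - <<'E'
import cv2, numpy as np
t=cv2.imread("pics/top0.png");s=cv2.imread("pics/scene0.png")
def crop(im,x0,y0,w,h,k):
    c=cv2.resize(im[y0:y0+h,x0:x0+w],None,fx=k,fy=k,interpolation=cv2.INTER_CUBIC)
    st=10
    for x in range(x0-x0%st+st,x0+w,st):
        cv2.line(c,((x-x0)*k,0),((x-x0)*k,6 if x%20 else 12),(0,0,255),1)
        if x%20==0: cv2.putText(c,str(x),((x-x0)*k-10,24),0,.4,(0,0,255),1)
    for y in range(y0-y0%st+st,y0+h,st):
        cv2.line(c,(0,(y-y0)*k),(6 if y%20 else 12,(y-y0)*k),(0,0,255),1)
        if y%20==0: cv2.putText(c,str(y),(14,(y-y0)*k+4),0,.4,(0,0,255),1)
    return c
a=crop(t,150,212,100,75,4);b=crop(t,268,212,100,75,4)
c=crop(s,180,365,133,100,3);d=crop(s,280,220,133,75,3)
C=np.zeros((600,800,3),np.uint8);C[:300,:400]=a;C[:300,400:]=b;C[300:600,:399]=c;C[300:525,400:799]=d
cv2.imwrite("pics/c1.png",C)
cv2.imwrite("pics/c2.png",crop(s,390,155,130,130,4))
E
```

```text
(no output)
```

View pics/c1.png

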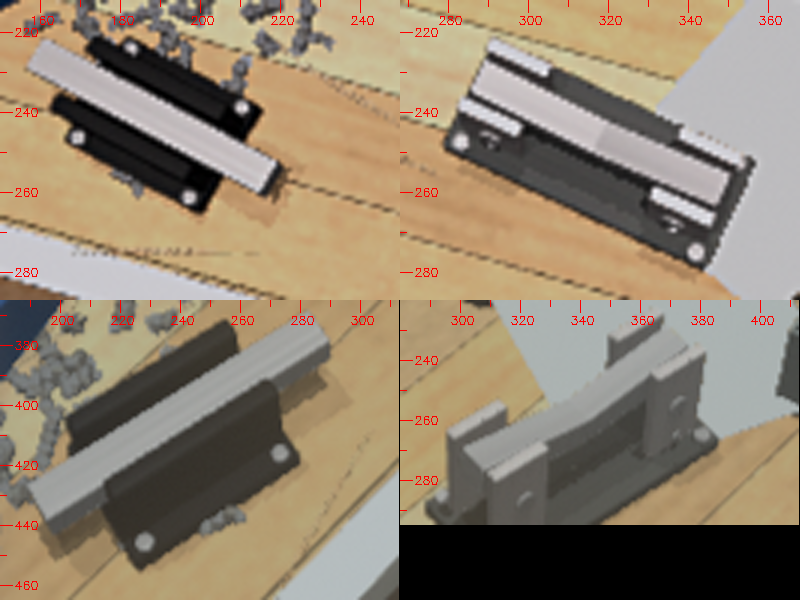

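View pics/c2.png

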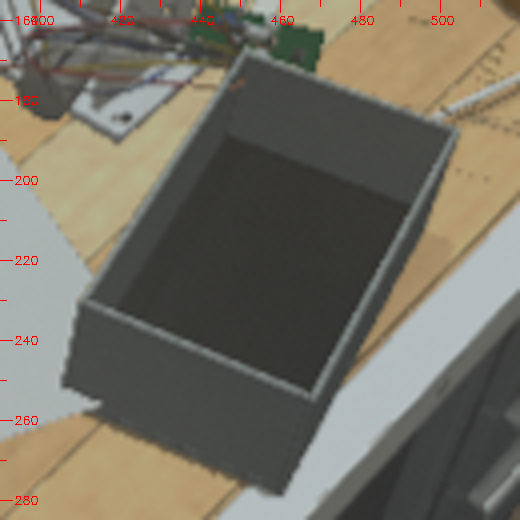

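c1: bar in the cradle with end corners at top px (161,222),(156,228),(220,252),(215,259). Stand cheek tops span (290,221) to (347,269). c2: bin rim corners at scene px (410,230), (452,167), (504,187), (468,254).

```bash
cat > h.py <<'E'
import numpy as np
from scipy.spatial.transform import Rotation as R
K={"scene":(547.2492,318.7708,243.8727,[0.1635,0.5408,0.9199],[-0.3424,-0.1218,0.3248,0.8732]),
"top":(484.5801,316.5186,231.4507,[0.3812,-0.0571,1.3164],[0.7949,0.0814,-0.0624,-0.5981])}
def px(cam,uv,z):
    f,cx,cy,p,q=K[cam]; uv=np.atleast_2d(uv).astype(float)
    d=R.from_quat(q,scalar_first=True).apply(np.c_[(uv[:,0]-cx)/f,-(uv[:,1]-cy)/f,-np.ones(len(uv))])
    p=np.array(p); return p+d*((z-p[2])/d[:,2])[:,None]
E
python3 - <<'E'
from h import *
np.set_printoptions(precision=4,suppress=True)
T=lambda l,ox=0: np.array([(150+u/4,212+v/4) for u,v in l]) if not ox else np.array([(268+(u-400)/4,212+v/4) for u,v in l])
b=px("top",T([(46,39),(26,64),(281,160),(262,190)]),.06); print("bar",b,b.mean(0))
d=b[2:].mean(0)-b[:2].mean(0);print(np.linalg.norm(d),np.degrees(np.arctan2(d[1],d[0])))
s=px("scene",[(192.7,431.3),(283,374.3)],.06);print("scene bar",s,s.mean(0),np.linalg.norm(s[1]-s[0]),np.degrees(np.arctan2(*(s[1]-s[0])[1::-1])))
c=px("top",T([(490,38),(485,52),(551,67),(547,77),(683,123),(677,138),(750,155),(745,167),(465,97),(460,110),(523,127),(518,138),(655,186),(650,197),(717,216),(713,228)],1),.098)
m=c.reshape(4,4,3).mean(1);print("cheeks",m,m.mean(0)); d=m[1]+m[3]-m[0]-m[2];print(np.linalg.norm(d)/2,np.degrees(np.arctan2(d[1],d[0])))
e=px("top",T([(488,62),(470,90),(732,172),(722,202)],1),.092);print("bent",e,e.mean(0));d=e[2:].sum(0)-e[:2].sum(0);print(np.linalg.norm(d)/2,np.degrees(np.arctan2(d[1],d[0])))
S=lambda l: np.array([(280+(u-400)/3,220+(v-300)/3) for u,v in l])
n=px("scene",[(410,230),(451.75,167),(504.25,187.5),(468.5,254.25)],.08);print("bin",n,n.mean(0),np.degrees(np.arctan2(*(n[1]-n[0])[1::-1])))
print("cutters etc", px("top",[(315,182),(252,188),(227,180)],.03))
E
```

```text
bar [[0.5445 0.4164 0.06  ]
 [0.5248 0.4233 0.06  ]
 [0.5105 0.2407 0.06  ]
 [0.4882 0.2463 0.06  ]] [0.517  0.3317 0.06  ]
0.179850757850766 -101.33922507277389
scene bar [[0.5364 0.4203 0.06  ]
 [0.5014 0.2519 0.06  ]] [0.5189 0.3361 0.06  ] 0.17200671994633157 -101.75786246870408
cheeks [[ 0.6245  0.0615  0.098 ]
 [ 0.6045 -0.0745  0.098 ]
 [ 0.5824  0.0668  0.098 ]
 [ 0.5614 -0.0666  0.098 ]] [ 0.5932 -0.0032  0.098 ]
0.13622161833705895 -98.66657170137263
bent [[ 0.6181  0.0801  0.092 ]
 [ 0.5972  0.086   0.092 ]
 [ 0.5924 -0.0903  0.092 ]
 [ 0.572  -0.0893  0.092 ]] [ 0.5949 -0.0034  0.092 ]
0.17469350218545399 -98.36667779112044
bin [[ 0.5324 -0.1512  0.08  ]
 [ 0.5789 -0.3756  0.08  ]
 [ 0.455  -0.3983  0.08  ]
 [ 0.4081 -0.1784  0.08  ]] [ 0.4936 -0.2759  0.08  ] -78.30337078529823
cutters etc [[0.7728 0.0576 0.03  ]
 [0.7079 0.2201 0.03  ]
 [0.7107 0.2936 0.03  ]]
```

```bash
cat > go.py <<'E'
import sys
from h import *
from workcell import manip
s=manip.state(); q=R.from_quat(s["eef_rot"],scalar_first=True); p=np.array(s["tool_pos"])
x,y,z,yaw=map(float,sys.argv[1:5]) # yaw = world direction of tool x, deg
c,sn=np.cos(np.radians(yaw)),np.sin(np.radians(yaw))
G=R.from_matrix(np.array([[c,sn,0],[sn,-c,0],[0,0,-1]]))
print("d mm",np.round(q.inv().apply([x,y,z]-p)*1e3,1),"r deg",np.round((q.inv()*G).as_rotvec(degrees=True),1),"t",round(s["time_s"],2),"w",round(s["width"],4),"p",np.round(p,4))
E
python3 go.py 0.593 -0.003 0.22 81.5
python3 -c "
from h import *
print(px('top',[(150,267),(190,281),(270,296)],0))"
```

```text
d mm [ 563.  -463.1    2.4] r deg [ -0.1  -0.  -63.5] t 0.1 w 0.0872 p [ 0.2011 -0.6177  0.2217]
[[0.42410597 0.42608707 0.        ]
 [0.41817121 0.30861064 0.        ]
 [0.43965065 0.08791563 0.        ]]
```

arm_command(
  motion=[
    {"dx":0.03,"dy":-0.025,"rz":-4},
    {"dx":0.062,"dy":-0.051,"rz":-8},
    {"dx":0.093,"dy":-0.077,"rz":-12},
    {"dx":0.124,"dy":-0.102,"rz":-16},
    {"dx":0.155,"dy":-0.128,"rz":-20},
    {"dx":0.186,"dy":-0.153,"rz":-24},
    {"dx":0.217,"dy":-0.179,"rz":-28},
    {"dx":0.247,"dy":-0.204,"rz":-32},
  ],
)

```text
invalid input
```

```bash
python3 go.py 0.593 -0.003 0.22 81.5
```

```text
d mm [ 563.  -463.1    2.4] r deg [ -0.1  -0.  -63.5] t 0.1 w 0.0872 p [ 0.2011 -0.6177  0.2217]
```

arm_command(
  motion=[
    {"dx":0.03,"dy":-0.025,"dz":0,"rx":0,"ry":0,"rz":-4,"fingers":-1},
    {"dx":0.062,"dy":-0.051,"dz":0,"rx":0,"ry":0,"rz":-8,"fingers":-1},
    {"dx":0.093,"dy":-0.077,"dz":0,"rx":0,"ry":0,"rz":-12,"fingers":-1},
    {"dx":0.124,"dy":-0.102,"dz":0,"rx":0,"ry":0,"rz":-16,"fingers":-1},
    {"dx":0.155,"dy":-0.128,"dz":0,"rx":0,"ry":0,"rz":-20,"fingers":-1},
    {"dx":0.186,"dy":-0.153,"dz":0,"rx":0,"ry":0,"rz":-24,"fingers":-1},
    {"dx":0.217,"dy":-0.179,"dz":0,"rx":0,"ry":0,"rz":-28,"fingers":-1},
    {"dx":0.247,"dy":-0.204,"dz":0,"rx":0,"ry":0,"rz":-32,"fingers":-1},
  ],
  grip_force=40,
)

```text
time_s: 0.77
tool_pos: [0.3735, -0.3455, 0.2224]
eef_rot: [-0.0, 0.905, 0.425, -0.0]
ft_force: [0.7, -0.3, -0.6]
width: 0.0869
grip_force: 0.0
```

```bash
python3 go.py 0.593 -0.003 0.22 81.5
```

```text
d mm [403.6 -50.3   2.4] r deg [ -0.    0.  -31.3] t 0.77 w 0.0869 p [ 0.3735 -0.3455  0.2224]
```

arm_command(
  motion=[
    {"dx":0.04,"dy":-0.005,"dz":0,"rx":0,"ry":0,"rz":-4,"fingers":-1},
    {"dx":0.081,"dy":-0.01,"dz":0,"rx":0,"ry":0,"rz":-8,"fingers":-1},
    {"dx":0.122,"dy":-0.015,"dz":0,"rx":0,"ry":0,"rz":-12,"fingers":-1},
    {"dx":0.163,"dy":-0.02,"dz":0,"rx":0,"ry":0,"rz":-16,"fingers":-1},
    {"dx":0.204,"dy":-0.025,"dz":0,"rx":0,"ry":0,"rz":-20,"fingers":-1},
    {"dx":0.245,"dy":-0.03,"dz":0,"rx":0,"ry":0,"rz":-24,"fingers":-1},
    {"dx":0.28,"dy":-0.035,"dz":0,"rx":0,"ry":0,"rz":-28,"fingers":-1},
    {"dx":0.3,"dy":-0.038,"dz":0,"rx":0,"ry":0,"rz":-31.3,"fingers":-1},
  ],
)

```text
time_s: 1.43
tool_pos: [0.5379, -0.0885, 0.2225]
eef_rot: [-0.0, 0.756, 0.655, 0.001]
ft_force: [1.1, -0.0, 0.4]
width: 0.0874
grip_force: 0.0
```

```bash
python3 go.py 0.593 -0.003 0.20 81.5; python3 - <<'E'
from workcell import manip
import cv2, numpy as np
d=manip.snapshot("wrist"); cv2.imwrite("pics/w1.png",d["image"]); print(d["intrinsics"],d["tool_from_camera"])
E
```

```text
d mm [92.5 42.3 22.6] r deg [ 0.  -0.1  0.3] t 1.43 w 0.0874 p [ 0.5379 -0.0885  0.2225]
[[410.97728124   0.         318.75575431]
 [  0.         410.97728124 243.69476218]
 [  0.           0.           1.        ]] [[-1.17156188e-03  9.63627005e-01  2.67248243e-01  7.27017804e-02]
 [ 9.99999062e-01  1.31873943e-03 -3.71235927e-04  1.00689649e-04]
 [-7.10163759e-04  2.67247557e-01 -9.63627645e-01 -1.60859191e-01]
 [ 0.00000000e+00  0.00000000e+00  0.00000000e+00  1.00000000e+00]]
```

View pics/w1.png

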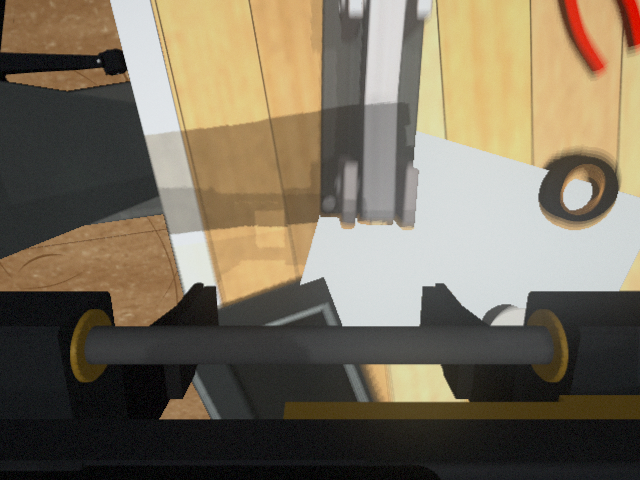

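w1: the stand's near cheek ends at about (348,226) and (406,226), with the bar between them, centred on column ~380 (360 to 398) at its near end and ~391 at the picture top.

```bash
cat >> h.py <<'E'
TC=np.array([[-1.17156188e-03,9.63627005e-01,2.67248243e-01,7.27017804e-02],[9.99999062e-01,1.31873943e-03,-3.71235927e-04,1.00689649e-04],[-7.10163759e-04,2.67247557e-01,-9.63627645e-01,-1.60859191e-01]])
def wpx(uv,z,pos,quat):
    uv=np.atleast_2d(uv).astype(float)
    d=np.c_[(uv[:,0]-318.756)/410.977,-(uv[:,1]-243.695)/410.977,-np.ones(len(uv))]
    q=R.from_quat(quat,scalar_first=True); d=q.apply(d@TC[:,:3].T); p=np.array(pos)+q.apply(TC[:,3])
    return p+d*((z-p[2])/d[:,2])[:,None]
E
python3 - <<'E'
from h import *
pos,q=[0.5379,-0.0885,0.2225],[0,.756,.655,.001]
np.set_printoptions(precision=4,suppress=True)
c=wpx([(348,226),(406,226)],.098,pos,q); d=np.array([.148,.989,0]);print("cheek ends",c,c.mean(0),"centre",c.mean(0)+.09*d)
b=wpx([(361,222),(397,222)],.092,pos,q);print("bent end",b,b.mean(0),"c",b.mean(0)+.089*d)
m=wpx([(372,20),(411,20)],.082,pos,q);print("far",m.mean(0),np.linalg.norm(m[0]-m[1]));v=m.mean(0)-b.mean(0);print(np.degrees(np.arctan2(v[1],v[0])))
E
```

```text
cheek ends [[ 0.5599 -0.0848  0.098 ]
 [ 0.6008 -0.0908  0.098 ]] [ 0.5803 -0.0878  0.098 ] centre [0.5936 0.0012 0.098 ]
bent end [[ 0.5698 -0.0846  0.092 ]
 [ 0.5957 -0.0884  0.092 ]] [ 0.5827 -0.0865  0.092 ] c [0.5959 0.0015 0.092 ]
far [0.6065 0.0459 0.082 ] 0.025820043196805965
79.84163616361396
```

arm_command(
  motion=[
    {"dx":0.032,"dy":0.015,"dz":0.01,"rx":0,"ry":0,"rz":0.3,"fingers":-1},
    {"dx":0.064,"dy":0.03,"dz":0.025,"rx":0,"ry":0,"rz":0.3,"fingers":-1},
    {"dx":0.086,"dy":0.04,"dz":0.04,"rx":0,"ry":0,"rz":0.3,"fingers":-1},
    {"dx":0.095,"dy":0.044,"dz":0.065,"rx":0,"ry":0,"rz":0.3,"fingers":-1},
    {"dx":0.095,"dy":0.044,"dz":0.1,"rx":0,"ry":0,"rz":0.3,"fingers":-1},
    {"dx":0.095,"dy":0.044,"dz":0.13,"rx":0,"ry":0,"rz":0.3,"fingers":-1},
    {"dx":0.095,"dy":0.044,"dz":0.153,"rx":0,"ry":0,"rz":0.3,"fingers":-1},
    {"dx":0.095,"dy":0.044,"dz":0.166,"rx":0,"ry":0,"rz":0.3,"fingers":-1},
  ],
)

```text
time_s: 2.15
tool_pos: [0.5922, -0.007, 0.0531]
eef_rot: [-0.001, 0.76, 0.649, -0.002]
ft_force: [-0.8, -0.9, 0.9]
width: 0.0871
grip_force: 0.0
```

```bash
python3 go.py 0.595 -0.001 0.056 81.5
```

```text
d mm [ 6.4  1.8 -3. ] r deg [-0.3  0.1 -0.5] t 2.15 w 0.0871 p [ 0.5922 -0.007   0.0531]
```

arm_command(
  motion=[
    {"dx":0,"dy":0,"dz":0,"rx":0,"ry":0,"rz":0,"fingers":1},
    {"dx":0,"dy":0,"dz":0,"rx":0,"ry":0,"rz":0,"fingers":1},
    {"dx":0,"dy":0,"dz":0,"rx":0,"ry":0,"rz":0,"fingers":1},
    {"dx":0,"dy":0,"dz":0,"rx":0,"ry":0,"rz":0,"fingers":1},
    {"dx":0,"dy":0,"dz":0,"rx":0,"ry":0,"rz":0,"fingers":1},
    {"dx":0,"dy":0,"dz":0,"rx":0,"ry":0,"rz":0,"fingers":1},
    {"dx":0,"dy":0,"dz":0,"rx":0,"ry":0,"rz":0,"fingers":1},
    {"dx":0,"dy":0,"dz":0,"rx":0,"ry":0,"rz":0,"fingers":1},
  ],
)

```text
time_s: 2.82
tool_pos: [0.5945, -0.006, 0.0569]
eef_rot: [0.0, 0.76, 0.65, 0.0]
ft_force: [-0.4, -0.1, 0.3]
width: 0.0416
grip_force: 0.0
```

```bash
python3 go.py 0.595 -0.001 0.056 81.5
```

```text
d mm [ 5.  -0.2  0.9] r deg [ 0.   0.  -0.5] t 2.82 w 0.0416 p [ 0.5945 -0.006   0.0569]
```

arm_command(
  motion=[
    {"dx":0.004,"dy":0,"dz":0,"rx":0,"ry":0,"rz":0,"fingers":1},
    {"dx":0.004,"dy":0,"dz":0,"rx":0,"ry":0,"rz":0,"fingers":1},
    {"dx":0.004,"dy":0,"dz":0,"rx":0,"ry":0,"rz":0,"fingers":1},
    {"dx":0.004,"dy":0,"dz":0,"rx":0,"ry":0,"rz":0,"fingers":1},
    {"dx":0.004,"dy":0,"dz":0,"rx":0,"ry":0,"rz":0,"fingers":1},
    {"dx":0.004,"dy":0,"dz":-0.01,"rx":0,"ry":0,"rz":0,"fingers":1},
    {"dx":0.004,"dy":0,"dz":-0.03,"rx":0,"ry":0,"rz":0,"fingers":1},
    {"dx":0.004,"dy":0,"dz":-0.05,"rx":0,"ry":0,"rz":0,"fingers":1},
  ],
  grip_force=50,
)

```text
time_s: 3.48
tool_pos: [0.594, -0.0024, 0.1067]
eef_rot: [-0.001, 0.76, 0.65, -0.001]
ft_force: [0.7, -0.3, -2.4]
width: 0.0236
grip_force: 50.0
```

```bash
python3 go.py 0.494 -0.276 0.15 101.7
```

```text
d mm [-285.9  -56.2  -43. ] r deg [ -0.1  -0.  -20.7] t 3.48 w 0.0236 p [ 0.594  -0.0024  0.1067]
```

arm_command(
  motion=[
    {"dx":0,"dy":0,"dz":-0.03,"rx":0,"ry":0,"rz":0,"fingers":1},
    {"dx":-0.015,"dy":-0.003,"dz":-0.045,"rx":0,"ry":0,"rz":-2,"fingers":1},
    {"dx":-0.045,"dy":-0.009,"dz":-0.045,"rx":0,"ry":0,"rz":-4,"fingers":1},
    {"dx":-0.08,"dy":-0.016,"dz":-0.045,"rx":0,"ry":0,"rz":-7,"fingers":1},
    {"dx":-0.115,"dy":-0.023,"dz":-0.045,"rx":0,"ry":0,"rz":-10,"fingers":1},
    {"dx":-0.155,"dy":-0.03,"dz":-0.045,"rx":0,"ry":0,"rz":-13,"fingers":1},
    {"dx":-0.195,"dy":-0.038,"dz":-0.045,"rx":0,"ry":0,"rz":-16,"fingers":1},
    {"dx":-0.23,"dy":-0.045,"dz":-0.045,"rx":0,"ry":0,"rz":-19,"fingers":1},
  ],
)

```text
time_s: 4.15
tool_pos: [0.513, -0.2251, 0.1521]
eef_rot: [0.0, 0.642, 0.767, -0.0]
ft_force: [0.4, -1.1, -2.8]
width: 0.0239
grip_force: 50.0
```

```bash
python3 go.py 0.494 -0.276 0.026 101.7
```

```text
d mm [-46.7 -27.5 126.1] r deg [-0.   0.  -1.6] t 4.15 w 0.0239 p [ 0.513  -0.2251  0.1521]
```

arm_command(
  motion=[
    {"dx":-0.025,"dy":-0.015,"dz":0,"rx":0,"ry":0,"rz":-1,"fingers":1},
    {"dx":-0.042,"dy":-0.024,"dz":0.01,"rx":0,"ry":0,"rz":-1.6,"fingers":1},
    {"dx":-0.048,"dy":-0.027,"dz":0.025,"rx":0,"ry":0,"rz":-1.6,"fingers":1},
    {"dx":-0.048,"dy":-0.027,"dz":0.05,"rx":0,"ry":0,"rz":-1.6,"fingers":1},
    {"dx":-0.048,"dy":-0.027,"dz":0.08,"rx":0,"ry":0,"rz":-1.6,"fingers":1},
    {"dx":-0.048,"dy":-0.027,"dz":0.105,"rx":0,"ry":0,"rz":-1.6,"fingers":1},
    {"dx":-0.048,"dy":-0.027,"dz":0.12,"rx":0,"ry":0,"rz":-1.6,"fingers":1},
    {"dx":-0.048,"dy":-0.027,"dz":0.126,"rx":0,"ry":0,"rz":-1.6,"fingers":1},
  ],
)

```text
time_s: 4.82
tool_pos: [0.4945, -0.2737, 0.0232]
eef_rot: [-0.002, 0.632, 0.775, -0.0]
ft_force: [-0.3, 0.3, -2.9]
width: 0.0235
grip_force: 50.0
```

arm_command(
  motion=[
    {"dx":0,"dy":0,"dz":0.002,"rx":0,"ry":0,"rz":0,"fingers":1},
    {"dx":0,"dy":0,"dz":0.002,"rx":0,"ry":0,"rz":0,"fingers":0.1},
    {"dx":0,"dy":0,"dz":0.002,"rx":0,"ry":0,"rz":0,"fingers":0.1},
    {"dx":0,"dy":0,"dz":0.002,"rx":0,"ry":0,"rz":0,"fingers":0.1},
    {"dx":0,"dy":0,"dz":0.002,"rx":0,"ry":0,"rz":0,"fingers":0.1},
    {"dx":0,"dy":0,"dz":-0.01,"rx":0,"ry":0,"rz":0,"fingers":0.1},
    {"dx":0,"dy":0,"dz":-0.04,"rx":0,"ry":0,"rz":0,"fingers":0.1},
    {"dx":0,"dy":0,"dz":-0.08,"rx":0,"ry":0,"rz":0,"fingers":0.1},
  ],
)

```text
time_s: 5.48
tool_pos: [0.4947, -0.2732, 0.1052]
eef_rot: [-0.002, 0.632, 0.775, -0.0]
ft_force: [1.2, -0.8, 0.1]
width: 0.039
grip_force: 0.0
```

```bash
python3 go.py 0.5 -0.05 0.2 90;python3 go.py 0.504 0.255 0.2 78.7; python3 - <<'E'
from workcell import manip
import cv2
cv2.imwrite("pics/s2.png",manip.snapshot("scene")["image"])
E
```

```text
d mm [217.8  49.9 -94.2] r deg [-0.2 -0.2 11.7] t 5.48 w 0.039 p [ 0.4947 -0.2732  0.1052]
d mm [515.7 115.5 -93.5] r deg [-0.2 -0.2 23. ] t 5.48 w 0.039 p [ 0.4947 -0.2732  0.1052]
```

View pics/s2.png

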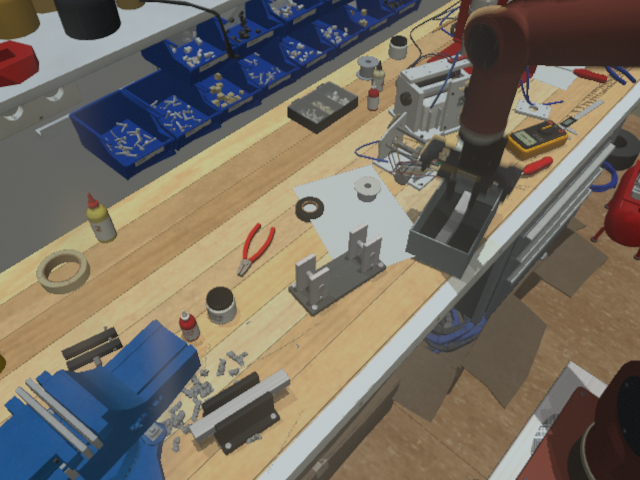

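s2: bent bar lies in the bin (~(460,215)), stand is empty, and nothing else has moved. On to the cradle.

arm_command(
  motion=[
    {"dx":0.01,"dy":0,"dz":-0.035,"rx":0,"ry":0,"rz":1,"fingers":-1},
    {"dx":0.035,"dy":0.008,"dz":-0.06,"rx":0,"ry":0,"rz":3,"fingers":-1},
    {"dx":0.07,"dy":0.016,"dz":-0.08,"rx":0,"ry":0,"rz":5,"fingers":-1},
    {"dx":0.108,"dy":0.024,"dz":-0.093,"rx":0,"ry":0,"rz":7,"fingers":-1},
    {"dx":0.148,"dy":0.033,"dz":-0.093,"rx":0,"ry":0,"rz":9,"fingers":-1},
    {"dx":0.188,"dy":0.042,"dz":-0.093,"rx":0,"ry":0,"rz":11,"fingers":-1},
    {"dx":0.228,"dy":0.051,"dz":-0.093,"rx":0,"ry":0,"rz":13,"fingers":-1},
    {"dx":0.268,"dy":0.06,"dz":-0.093,"rx":0,"ry":0,"rz":15,"fingers":-1},
  ],
)

```text
time_s: 6.2
tool_pos: [0.501, 0.0024, 0.2002]
eef_rot: [0.001, 0.728, 0.685, 0.0]
ft_force: [0.9, -0.3, -0.3]
width: 0.0829
grip_force: 0.0
```

```bash
python3 go.py 0.504 0.255 0.2 78.7
```

```text
d mm [ 2.523e+02 -1.230e+01 -1.000e-01] r deg [0.1 0.  7.8] t 6.2 w 0.0829 p [0.501  0.0024 0.2002]
```

arm_command(
  motion=[
    {"dx":0.038,"dy":-0.002,"dz":0,"rx":0,"ry":0,"rz":1.5,"fingers":-1},
    {"dx":0.078,"dy":-0.004,"dz":0,"rx":0,"ry":0,"rz":3,"fingers":-1},
    {"dx":0.118,"dy":-0.006,"dz":0,"rx":0,"ry":0,"rz":4.5,"fingers":-1},
    {"dx":0.155,"dy":-0.008,"dz":0,"rx":0,"ry":0,"rz":6,"fingers":-1},
    {"dx":0.19,"dy":-0.01,"dz":0,"rx":0,"ry":0,"rz":7.8,"fingers":-1},
    {"dx":0.22,"dy":-0.012,"dz":0,"rx":0,"ry":0,"rz":7.8,"fingers":-1},
    {"dx":0.24,"dy":-0.012,"dz":0,"rx":0,"ry":0,"rz":7.8,"fingers":-1},
    {"dx":0.248,"dy":-0.012,"dz":0,"rx":0,"ry":0,"rz":7.8,"fingers":-1},
  ],
)

```text
time_s: 6.87
tool_pos: [0.5029, 0.2527, 0.1999]
eef_rot: [-0.0, 0.771, 0.637, 0.001]
ft_force: [-0.4, -0.2, 0.9]
width: 0.0873
grip_force: 0.0
```

```bash
python3 - <<'E'
from workcell import manip
import cv2, json
s=manip.state(); print(s["tool_pos"],s["eef_rot"])
im=manip.snapshot("wrist")["image"]; cv2.imwrite("pics/w2.png",im)
E
```

```text
[0.50286313 0.25270461 0.199892  ] [-3.28783128e-04  7.71143486e-01  6.36660469e-01  1.03083932e-03]
```

View pics/w2.png

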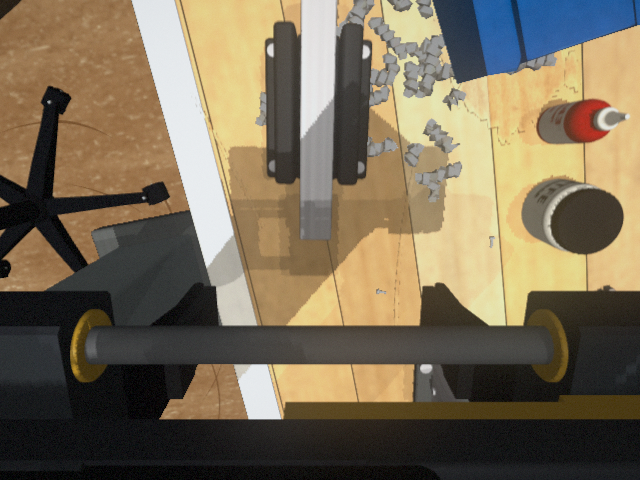

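w2: bar's near end at (301 to 331, 239), upper part at (303 to 338, 0), cradle walls' near end at row ~184 (columns 274 to 366).

```bash
python3 - <<'E'
from h import *
np.set_printoptions(precision=4,suppress=True)
pos,q=[0.50286313,0.25270461,0.199892],[-3.28783128e-04,7.71143486e-01,6.36660469e-01,1.03083932e-03]
e=wpx([(301,239),(331,239)],.06,pos,q);f=wpx([(303,5),(338,5)],.06,pos,q);v=f.mean(0)-e.mean(0);v/=np.linalg.norm(v)
print(e.mean(0),np.linalg.norm(e[1]-e[0]),f.mean(0),np.degrees(np.arctan2(v[1],v[0])),"grasp",e.mean(0)+.019*v,"centre",e.mean(0)+.09*v)
w=wpx([(274,184),(366,184)],.074,pos,q);print("wall end",w.mean(0), np.linalg.norm(w[1]-w[0]))
E
python3 go.py 0.501 0.262 0.039 78.7
```

```text
[0.4999 0.2464 0.06  ] 0.022709096529727454 [0.5332 0.4013 0.06  ] 77.85182199186968 grasp [0.5039 0.265  0.06  ] centre [0.5188 0.3344 0.06  ]
wall end [0.511  0.2883 0.074 ] 0.06405164344742681
d mm [  8.7  -3.9 160.7] r deg [ 0.  -0.1  0.4] t 6.92 w 0.0872 p [0.503  0.2524 0.1997]
```

arm_command(
  motion=[
    {"dx":0.005,"dy":-0.001,"dz":0.02,"rx":0,"ry":0,"rz":0.5,"fingers":-1},
    {"dx":0.01,"dy":-0.002,"dz":0.045,"rx":0,"ry":0,"rz":0.5,"fingers":-1},
    {"dx":0.01,"dy":-0.002,"dz":0.075,"rx":0,"ry":0,"rz":0.5,"fingers":-1},
    {"dx":0.01,"dy":-0.002,"dz":0.105,"rx":0,"ry":0,"rz":0.5,"fingers":-0.9},
    {"dx":0.01,"dy":-0.002,"dz":0.13,"rx":0,"ry":0,"rz":0.5,"fingers":-0.7},
    {"dx":0.01,"dy":-0.002,"dz":0.147,"rx":0,"ry":0,"rz":0.5,"fingers":-0.5},
    {"dx":0.01,"dy":-0.002,"dz":0.156,"rx":0,"ry":0,"rz":0.5,"fingers":-0.3},
    {"dx":0.01,"dy":-0.002,"dz":0.161,"rx":0,"ry":0,"rz":0.5,"fingers":-0.1},
  ],
  grip_force=60,
)

```text
time_s: 7.58
tool_pos: [0.5038, 0.2573, 0.0369]
eef_rot: [0.0, 0.776, 0.631, -0.001]
ft_force: [0.8, 0.1, -1.0]
width: 0.064
grip_force: 0.0
```

arm_command(
  motion=[
    {"dx":0,"dy":0,"dz":0,"rx":0,"ry":0,"rz":0,"fingers":1},
    {"dx":0,"dy":0,"dz":0,"rx":0,"ry":0,"rz":0,"fingers":1},
    {"dx":0,"dy":0,"dz":0,"rx":0,"ry":0,"rz":0,"fingers":1},
    {"dx":0,"dy":0,"dz":0,"rx":0,"ry":0,"rz":0,"fingers":1},
    {"dx":0,"dy":0,"dz":0,"rx":0,"ry":0,"rz":0,"fingers":1},
    {"dx":0,"dy":0,"dz":0,"rx":0,"ry":0,"rz":0,"fingers":1},
    {"dx":0,"dy":0,"dz":-0.003,"rx":0,"ry":0,"rz":0,"fingers":1},
    {"dx":0,"dy":0,"dz":-0.008,"rx":0,"ry":0,"rz":0,"fingers":1},
  ],
)

```text
time_s: 8.25
tool_pos: [0.5032, 0.2585, 0.0453]
eef_rot: [-0.0, 0.775, 0.632, -0.001]
ft_force: [0.7, -1.0, -2.5]
width: 0.0234
grip_force: 59.8
```

```bash
python3 go.py 0.465 0.075 0.11 78.7; python3 -c "
from workcell import manip;s=manip.state();print(s['ft_force'],s['moment'],s['grip_force'])"
```

```text
d mm [-187.5   -0.3  -64.6] r deg [-0.1  0.1 -0.4] t 8.25 w 0.0234 p [0.5032 0.2585 0.0453]
[ 0.72156624 -1.03065847 -2.49177332] [-0.15133821 -0.05719018 -0.04850975] 59.84437736682594
```

arm_command(
  motion=[
    {"dx":0,"dy":0,"dz":-0.006,"rx":0,"ry":0,"rz":0,"fingers":1},
    {"dx":0,"dy":0,"dz":-0.013,"rx":0,"ry":0,"rz":0,"fingers":1},
    {"dx":0,"dy":0,"dz":-0.021,"rx":0,"ry":0,"rz":0,"fingers":1},
    {"dx":0,"dy":0,"dz":-0.03,"rx":0,"ry":0,"rz":0,"fingers":1},
    {"dx":0,"dy":0,"dz":-0.039,"rx":0,"ry":0,"rz":0,"fingers":1},
    {"dx":0,"dy":0,"dz":-0.048,"rx":0,"ry":0,"rz":0,"fingers":1},
    {"dx":0,"dy":0,"dz":-0.057,"rx":0,"ry":0,"rz":0,"fingers":1},
    {"dx":0,"dy":0,"dz":-0.064,"rx":0,"ry":0,"rz":0,"fingers":1},
  ],
)

```text
time_s: 8.92
tool_pos: [0.5039, 0.2591, 0.1109]
eef_rot: [0.0, 0.775, 0.632, 0.0]
ft_force: [0.9, -0.6, -2.3]
width: 0.0239
grip_force: 59.8
```

```bash
python3 - <<'E'
from workcell import manip
import cv2, json,numpy as np
s=manip.state(); print(s["tool_pos"],s["eef_rot"],s["moment"],s["grip_force"])
im=manip.snapshot("wrist")["image"]; b=manip.snapshot("scene")["image"][300:480,150:420]
c=np.zeros((480,800,3),np.uint8); c[:,:400]=im[:,120:520]; c[:267,400:]=cv2.resize(b,(400,267)); cv2.imwrite("pics/w3.png",c)
E
python3 go.py 0.465 0.06 0.11 78.7
```

```text
[0.50394645 0.25906919 0.11091929] [1.32404383e-04 7.75310128e-01 6.31580578e-01 4.02279661e-04] [-0.14431497 -0.02311782  0.00031821] 59.844478284940124
d mm [-203.2    1.7    0.9] r deg [ 0.1 -0.1 -0.4] t 9.02 w 0.0235 p [0.5044 0.2594 0.1111]
```

View pics/w3.png

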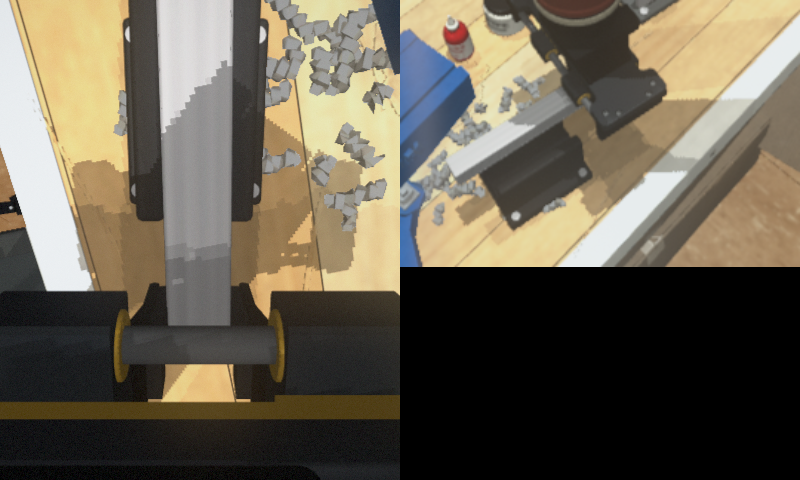

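w3: bar held at its end, level, clear of the cradle walls.

arm_command(
  motion=[
    {"dx":-0.012,"dy":-0.001,"dz":0,"rx":0,"ry":0,"rz":0,"fingers":1},
    {"dx":-0.032,"dy":-0.001,"dz":0,"rx":0,"ry":0,"rz":0,"fingers":1},
    {"dx":-0.06,"dy":-0.002,"dz":0,"rx":0,"ry":0,"rz":0,"fingers":1},
    {"dx":-0.09,"dy":-0.004,"dz":0,"rx":0,"ry":0,"rz":0,"fingers":1},
    {"dx":-0.12,"dy":-0.005,"dz":0,"rx":0,"ry":0,"rz":0,"fingers":1},
    {"dx":-0.146,"dy":-0.006,"dz":0,"rx":0,"ry":0,"rz":0,"fingers":1},
    {"dx":-0.165,"dy":-0.007,"dz":0,"rx":0,"ry":0,"rz":0,"fingers":1},
    {"dx":-0.174,"dy":-0.007,"dz":0,"rx":0,"ry":0,"rz":0,"fingers":1},
  ],
)

```text
time_s: 9.68
tool_pos: [0.4603, 0.0862, 0.1088]
eef_rot: [0.0, 0.776, 0.63, -0.001]
ft_force: [0.3, -0.2, -2.2]
width: 0.0237
grip_force: 59.8
```

arm_command(
  motion=[
    {"dx":0,"dy":0,"dz":0.01,"rx":0,"ry":0,"rz":0,"fingers":1},
    {"dx":0,"dy":0,"dz":0.025,"rx":0,"ry":0,"rz":0,"fingers":1},
    {"dx":0,"dy":0,"dz":0.042,"rx":0,"ry":0,"rz":0,"fingers":1},
    {"dx":0,"dy":0,"dz":0.06,"rx":0,"ry":0,"rz":0,"fingers":1},
    {"dx":0,"dy":0,"dz":0.076,"rx":0,"ry":0,"rz":0,"fingers":1},
    {"dx":0,"dy":0,"dz":0.088,"rx":0,"ry":0,"rz":0,"fingers":1},
    {"dx":0,"dy":0,"dz":0.096,"rx":0,"ry":0,"rz":0,"fingers":1},
    {"dx":0,"dy":0,"dz":0.1,"rx":0,"ry":0,"rz":0,"fingers":1},
  ],
)

```text
time_s: 10.35
tool_pos: [0.461, 0.0907, 0.0083]
eef_rot: [-0.001, 0.775, 0.632, -0.0]
ft_force: [0.8, -0.4, -2.4]
width: 0.0238
grip_force: 59.8
```

```bash
python3 go.py 0.462 0.09 0.003 78.7; python3 -c "
from workcell import manip;s=manip.state();print(s['ft_force'],s['moment'],s['grip_force'])"
```

```text
d mm [-0.4  1.1  5.3] r deg [-0.1 -0.  -0.3] t 10.35 w 0.0238 p [0.461  0.0907 0.0083]
[ 0.80227148 -0.39114562 -2.38380405] [-0.162928   -0.06599549 -0.01590452] 59.84399076551199
```

arm_command(
  motion=[
    {"dx":0,"dy":0,"dz":0.002,"rx":0,"ry":0,"rz":0,"fingers":1},
    {"dx":0,"dy":0,"dz":0.004,"rx":0,"ry":0,"rz":0,"fingers":1},
    {"dx":0,"dy":0,"dz":0.006,"rx":0,"ry":0,"rz":0,"fingers":1},
    {"dx":0,"dy":0,"dz":0.006,"rx":0,"ry":0,"rz":0,"fingers":1},
    {"dx":0,"dy":0,"dz":0.006,"rx":0,"ry":0,"rz":0,"fingers":1},
    {"dx":0,"dy":0,"dz":0.006,"rx":0,"ry":0,"rz":0,"fingers":1},
    {"dx":0,"dy":0,"dz":0.006,"rx":0,"ry":0,"rz":0,"fingers":1},
    {"dx":0,"dy":0,"dz":0.006,"rx":0,"ry":0,"rz":0,"fingers":1},
  ],
)

```text
time_s: 11.02
tool_pos: [0.4618, 0.0899, 0.0038]
eef_rot: [0.0, 0.775, 0.632, 0.0]
ft_force: [0.3, -0.1, -1.7]
width: 0.0238
grip_force: 59.8
```

```bash
python3 go.py 0.462 0.09 0.003 78.7; python3 -c "
from workcell import manip;s=manip.state();print(s['ft_force'],s['moment'],s['grip_force'])"
```

```text
d mm [0.2 0.1 0.8] r deg [ 0.  -0.  -0.4] t 11.02 w 0.0238 p [0.4618 0.0899 0.0038]
[ 0.25523296 -0.14439979 -1.66217832] [-0.20192945 -0.08684728 -0.05459169] 59.84438228420913
```

arm_command(
  motion=[
    {"dx":0,"dy":0,"dz":0,"rx":0,"ry":0,"rz":0,"fingers":-1},
    {"dx":0,"dy":0,"dz":0,"rx":0,"ry":0,"rz":0,"fingers":-1},
    {"dx":0,"dy":0,"dz":0,"rx":0,"ry":0,"rz":0,"fingers":-1},
    {"dx":0,"dy":0,"dz":0,"rx":0,"ry":0,"rz":0,"fingers":-1},
    {"dx":0,"dy":0,"dz":-0.02,"rx":0,"ry":0,"rz":0,"fingers":-1},
    {"dx":0,"dy":0,"dz":-0.06,"rx":0,"ry":0,"rz":0,"fingers":-1},
    {"dx":0,"dy":0,"dz":-0.1,"rx":0,"ry":0,"rz":0,"fingers":-1},
    {"dx":0,"dy":0,"dz":-0.13,"rx":0,"ry":0,"rz":0,"fingers":-1},
  ],
)

```text
time_s: 11.68
tool_pos: [0.462, 0.0906, 0.1364]
eef_rot: [0.0, 0.775, 0.632, 0.001]
ft_force: [1.2, 0.3, 0.1]
width: 0.0692
grip_force: 0.0
```

```bash
python3 - <<'E'
from workcell import manip
import cv2, json,numpy as np
s=manip.state(); print(list(s["tool_pos"]),list(s["eef_rot"]),s["width"])
im=manip.snapshot("wrist")["image"]; cv2.imwrite("pics/w4.png",im)
E
```

```text
[np.float64(0.4620134288034689), np.float64(0.09060552236590964), np.float64(0.13637568532178132)] [np.float64(0.00022714559447712217), np.float64(0.7750247533357139), np.float64(0.6319303275975987), np.float64(0.0008007397744015794)] 0.06915950079899569
```

View pics/w4.png

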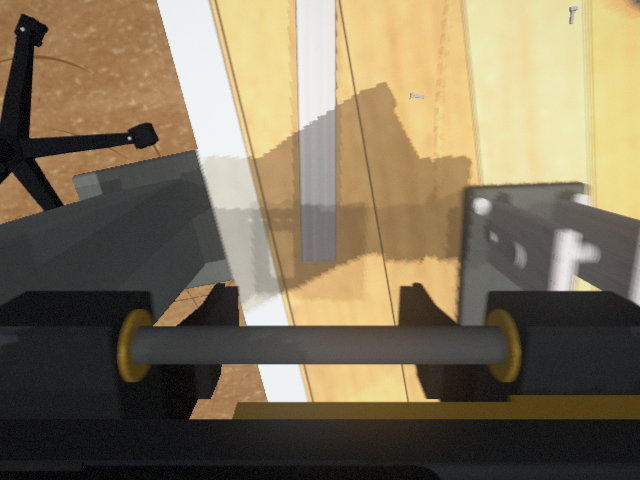

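w4: bar lies flat on the bench, near end at (302 to 335, 262), upper part at (297 to 337, 0); stand base on the right at (464 to 588, 186).

```bash
python3 - <<'E'
from h import *
np.set_printoptions(precision=4,suppress=True)
pos,q=[0.46201,0.0906,0.13638],[2.27e-04,0.77502,0.63193,8.0e-04]
e=wpx([(302,262),(335,262)],.024,pos,q);f=wpx([(297,3),(337,3)],.024,pos,q);v=f.mean(0)-e.mean(0);v/=np.linalg.norm(v)
print(e.mean(0),np.linalg.norm(e[1]-e[0]),f.mean(0),np.degrees(np.arctan2(v[1],v[0])),"centre",e.mean(0)+.09*v)
E
python3 go.py 0.478 0.168 0.003 78.3
```

```text
[0.4589 0.0747 0.024 ] 0.023051753887564204 [0.4908 0.233  0.024 ] 78.62488779373409 centre [0.4767 0.1629 0.024 ]
d mm [ 77.4  -3.7 138.5] r deg [ 0.5 -0.1  0.1] t 11.73 w 0.0733 p [0.4649 0.0913 0.1414]
```

arm_command(
  motion=[
    {"dx":0.03,"dy":0,"dz":0.005,"rx":0,"ry":0,"rz":0,"fingers":-1},
    {"dx":0.06,"dy":0,"dz":0.015,"rx":0,"ry":0,"rz":0,"fingers":-1},
    {"dx":0.076,"dy":0,"dz":0.035,"rx":0,"ry":0,"rz":0,"fingers":-1},
    {"dx":0.076,"dy":0,"dz":0.06,"rx":0,"ry":0,"rz":0,"fingers":-1},
    {"dx":0.076,"dy":0,"dz":0.085,"rx":0,"ry":0,"rz":0,"fingers":-0.9},
    {"dx":0.076,"dy":0,"dz":0.105,"rx":0,"ry":0,"rz":0,"fingers":-0.7},
    {"dx":0.076,"dy":0,"dz":0.117,"rx":0,"ry":0,"rz":0,"fingers":-0.5},
    {"dx":0.076,"dy":0,"dz":0.124,"rx":0,"ry":0,"rz":0,"fingers":-0.3},
  ],
)

```text
time_s: 12.4
tool_pos: [0.4762, 0.1642, 0.0081]
eef_rot: [-0.001, 0.775, 0.632, -0.001]
ft_force: [-0.8, -0.8, 0.4]
width: 0.0704
grip_force: 0.0
```

```bash
python3 go.py 0.477 0.165 0.0035 78.6
```

```text
d mm [1.  0.6 4.6] r deg [-0.1  0.  -0.3] t 12.4 w 0.0704 p [0.4762 0.1642 0.0081]
```

arm_command(
  motion=[
    {"dx":0,"dy":0,"dz":0.003,"rx":0,"ry":0,"rz":0,"fingers":1},
    {"dx":0,"dy":0,"dz":0.006,"rx":0,"ry":0,"rz":0,"fingers":1},
    {"dx":0,"dy":0,"dz":0.006,"rx":0,"ry":0,"rz":0,"fingers":1},
    {"dx":0,"dy":0,"dz":0.006,"rx":0,"ry":0,"rz":0,"fingers":1},
    {"dx":0,"dy":0,"dz":0.006,"rx":0,"ry":0,"rz":0,"fingers":1},
    {"dx":0,"dy":0,"dz":0.006,"rx":0,"ry":0,"rz":0,"fingers":1},
    {"dx":0,"dy":0,"dz":0.006,"rx":0,"ry":0,"rz":0,"fingers":1},
    {"dx":0,"dy":0,"dz":0.006,"rx":0,"ry":0,"rz":0,"fingers":1},
  ],
)

```text
time_s: 13.07
tool_pos: [0.4772, 0.1644, 0.004]
eef_rot: [0.0, 0.775, 0.632, 0.0]
ft_force: [-0.4, -0.9, 4.4]
width: 0.0238
grip_force: 60.0
```

arm_command(
  motion=[
    {"dx":0,"dy":0,"dz":0,"rx":0,"ry":0,"rz":0,"fingers":1},
    {"dx":0,"dy":0,"dz":0,"rx":0,"ry":0,"rz":0,"fingers":1},
    {"dx":0,"dy":0,"dz":0,"rx":0,"ry":0,"rz":0,"fingers":1},
    {"dx":0,"dy":0,"dz":-0.015,"rx":0,"ry":0,"rz":0,"fingers":1},
    {"dx":0,"dy":0,"dz":-0.04,"rx":0,"ry":0,"rz":0,"fingers":1},
    {"dx":0,"dy":0,"dz":-0.075,"rx":0,"ry":0,"rz":0,"fingers":1},
    {"dx":0,"dy":0,"dz":-0.11,"rx":0,"ry":0,"rz":0,"fingers":1},
    {"dx":0,"dy":0,"dz":-0.13,"rx":0,"ry":0,"rz":0,"fingers":1},
  ],
)

```text
time_s: 13.73
tool_pos: [0.4778, 0.165, 0.1367]
eef_rot: [0.001, 0.775, 0.632, 0.001]
ft_force: [1.6, 0.8, -2.7]
width: 0.0234
grip_force: 60.0
```

```bash
python3 go.py 0.593 -0.001 0.14 81.5; python3 -c "
from workcell import manip;s=manip.state();print(s['ft_force'],s['moment'],s['grip_force'])"
```

```text
d mm [-139.4  146.4   -3.1] r deg [ 0.1 -0.1 -3.1] t 13.73 w 0.0234 p [0.4778 0.165  0.1367]
[ 1.58119402  0.82008149 -2.72166027] [-0.00158097 -0.2454782  -0.03184738] 59.957478046417236
```

arm_command(
  motion=[
    {"dx":-0.012,"dy":0.012,"dz":-0.008,"rx":0,"ry":0,"rz":-0.5,"fingers":1},
    {"dx":-0.032,"dy":0.034,"dz":-0.015,"rx":0,"ry":0,"rz":-1,"fingers":1},
    {"dx":-0.056,"dy":0.059,"dz":-0.015,"rx":0,"ry":0,"rz":-1.5,"fingers":1},
    {"dx":-0.08,"dy":0.084,"dz":-0.015,"rx":0,"ry":0,"rz":-2,"fingers":1},
    {"dx":-0.104,"dy":0.109,"dz":-0.015,"rx":0,"ry":0,"rz":-2.5,"fingers":1},
    {"dx":-0.124,"dy":0.13,"dz":-0.015,"rx":0,"ry":0,"rz":-3,"fingers":1},
    {"dx":-0.135,"dy":0.142,"dz":-0.015,"rx":0,"ry":0,"rz":-3,"fingers":1},
    {"dx":-0.139,"dy":0.146,"dz":-0.015,"rx":0,"ry":0,"rz":-3,"fingers":1},
  ],
)

```text
time_s: 14.4
tool_pos: [0.5928, -0.0045, 0.1477]
eef_rot: [-0.0, 0.76, 0.65, -0.0]
ft_force: [-1.2, -0.0, -1.4]
width: 0.0235
grip_force: 60.0
```

arm_command(
  motion=[
    {"dx":0,"dy":0,"dz":0,"rx":0,"ry":0,"rz":0,"fingers":1},
    {"dx":0,"dy":0,"dz":0,"rx":0,"ry":0,"rz":0,"fingers":1},
    {"dx":0,"dy":0,"dz":0,"rx":0,"ry":0,"rz":0,"fingers":1},
    {"dx":0,"dy":0,"dz":0,"rx":0,"ry":0,"rz":0,"fingers":1},
    {"dx":0,"dy":0,"dz":0,"rx":0,"ry":0,"rz":0,"fingers":1},
    {"dx":0,"dy":0,"dz":0,"rx":0,"ry":0,"rz":0,"fingers":1},
    {"dx":0,"dy":0,"dz":0,"rx":0,"ry":0,"rz":0,"fingers":1},
    {"dx":0,"dy":0,"dz":0,"rx":0,"ry":0,"rz":0,"fingers":1},
  ],
)

```text
time_s: 15.07
tool_pos: [0.5918, -0.0011, 0.1487]
eef_rot: [0.0, 0.758, 0.652, 0.0]
ft_force: [-1.0, 0.5, -2.8]
width: 0.0234
grip_force: 60.0
```

```bash
python3 go.py 0.5935 -0.001 0.107 81.5; python3 - <<'E'
from workcell import manip
import cv2, numpy as np
from h import *
s=manip.state(); im=manip.snapshot("wrist")["image"]; cv2.imwrite("pics/w5.png",im)
q=R.from_quat(s["eef_rot"],scalar_first=True); p=np.array(s["tool_pos"])
M=TC[:,:3]
def proj(P):
    t=q.inv().apply(np.atleast_2d(P)-p); c=(t-TC[:,3])@M
    return np.c_[318.756+410.977*c[:,0]/-c[:,2],243.695-410.977*c[:,1]/-c[:,2]]
a=np.radians(-8.5);Y=np.array([-np.sin(a),np.cos(a)]);X=np.array([np.cos(a),np.sin(a)])
S=lambda x,y,z: np.r_[np.array([.5935,-.001])+X*x+Y*y,z]
print("cheek pts",np.round(proj([S(x,y,.098) for y in(46,.09*1e3) for x in(-26.5,-16.5,16.5,26.5)] if 0 else [S(x/1e3,y/1e3,.098) for y in(46,60,90) for x in(-26.5,-16.5,16.5,26.5)]),0).tolist())
g=cv2.cvtColor(im,cv2.COLOR_BGR2GRAY)
for v in range(5,300,30):
    r=g[v].astype(int); d=r[3:]-r[:-3]
    e=[(i+1,int(d[i])) for i in range(180,480) if abs(d[i])>25 and abs(d[i])==abs(d[max(0,i-4):i+5]).max()]
    print(v,e)
E
```

```text
d mm [ 0.4  1.6 41.7] r deg [ 0.   0.  -0.2] t 15.07 w 0.0234 p [ 0.5918 -0.0011  0.1487]
cheek pts [[270.0, 183.0], [289.0, 183.0], [353.0, 183.0], [373.0, 183.0], [269.0, 155.0], [288.0, 155.0], [354.0, 155.0], [374.0, 155.0], [266.0, 92.0], [287.0, 92.0], [355.0, 92.0], [376.0, 92.0]]
5 [(234, 45), (272, 137), (385, -108)]
35 [(238, -49), (277, 126), (388, -100)]
65 [(282, 112), (390, -93)]
95 [(263, -92), (274, 72), (282, 63), (351, -94), (363, 54), (377, -57), (385, 66), (393, -56), (401, 56)]
125 [(181, -118), (264, -82), (274, 101), (327, -71), (328, -71), (351, -60), (360, 48), (378, -69), (384, 70), (396, -67), (406, 62)]
155 [(188, -97), (211, -64), (216, -56), (265, -41), (275, 61), (284, 40), (351, -58), (359, 53), (376, -73), (382, 76), (399, -68), (417, 60), (431, -59), (466, 44)]
185 [(195, -58), (245, -26), (265, -49), (284, 70), (351, -58), (381, 78), (402, -64), (464, 57)]
215 [(201, -35), (266, -46), (284, 75), (350, -72), (379, 69), (405, -58), (461, 68)]
245 [(209, -41), (266, -45), (267, -45), (285, 61), (349, -53), (377, 74), (408, -49), (411, 49), (457, 68)]
275 [(215, -39), (216, -39), (267, -47), (286, 46), (376, 134)]
```

```bash
python3 - <<'E'
import cv2
g=cv2.imread("pics/w5.png",0)
for c in (279,365,368,371): print(c,[(v,int(g[v,c])) for v in range(64,205,3)])
E
```

```text
279 [(64, 203), (67, 205), (70, 207), (73, 206), (76, 204), (79, 202), (82, 200), (85, 200), (88, 156), (91, 117), (94, 166), (97, 231), (100, 237), (103, 235), (106, 236), (109, 237), (112, 236), (115, 237), (118, 236), (121, 238), (124, 237), (127, 236), (130, 236), (133, 236), (136, 236), (139, 236), (142, 197), (145, 153), (148, 152), (151, 150), (154, 149), (157, 151), (160, 151), (163, 153), (166, 148), (169, 146), (172, 149), (175, 146), (178, 149), (181, 130), (184, 69), (187, 73), (190, 70), (193, 71), (196, 70), (199, 70), (202, 73)]
365 [(64, 225), (67, 227), (70, 228), (73, 224), (76, 225), (79, 225), (82, 223), (85, 225), (88, 225), (91, 107), (94, 123), (97, 231), (100, 197), (103, 181), (106, 181), (109, 160), (112, 163), (115, 162), (118, 159), (121, 159), (124, 160), (127, 156), (130, 159), (133, 156), (136, 157), (139, 157), (142, 155), (145, 159), (148, 155), (151, 155), (154, 153), (157, 154), (160, 169), (163, 160), (166, 161), (169, 153), (172, 152), (175, 157), (178, 152), (181, 144), (184, 87), (187, 82), (190, 77), (193, 76), (196, 77), (199, 77), (202, 78)]

[... 399 characters left out ...]
, (166, 180), (169, 176), (172, 172), (175, 175), (178, 167), (181, 155), (184, 93), (187, 76), (190, 76), (193, 77), (196, 79), (199, 78), (202, 74)]
371 [(64, 224), (67, 225), (70, 223), (73, 224), (76, 224), (79, 223), (82, 222), (85, 223), (88, 225), (91, 108), (94, 119), (97, 225), (100, 177), (103, 179), (106, 180), (109, 177), (112, 181), (115, 184), (118, 182), (121, 182), (124, 179), (127, 177), (130, 178), (133, 176), (136, 179), (139, 175), (142, 176), (145, 171), (148, 177), (151, 175), (154, 173), (157, 170), (160, 172), (163, 175), (166, 172), (169, 176), (172, 172), (175, 168), (178, 173), (181, 163), (184, 89), (187, 82), (190, 80), (193, 77), (196, 77), (199, 77), (202, 74)]
```

```bash
python3 - <<'E'
import cv2
from h import *
g=cv2.imread("pics/w5.png",0)
for c in (300,318,335): print(c,[(v,int(g[v,c])) for v in range(0,110,3)])
for x in (.084,.087,.09,.093,.096):
    c=(np.array([x,0,-.020])-TC[:,3])@TC[:,:3]; print(x,243.7+410.98*c[1]/c[2])
E
```

```text
300 [(0, 214), (3, 214), (6, 213), (9, 215), (12, 215), (15, 215), (18, 217), (21, 216), (24, 217), (27, 216), (30, 217), (33, 219), (36, 218), (39, 221), (42, 219), (45, 217), (48, 216), (51, 217), (54, 219), (57, 217), (60, 218), (63, 219), (66, 218), (69, 218), (72, 218), (75, 220), (78, 163), (81, 228), (84, 236), (87, 235), (90, 236), (93, 237), (96, 235), (99, 236), (102, 237), (105, 235), (108, 235)]
318 [(0, 213), (3, 215), (6, 218), (9, 219), (12, 219), (15, 219), (18, 219), (21, 218), (24, 218), (27, 218), (30, 217), (33, 219), (36, 218), (39, 220), (42, 220), (45, 217), (48, 219), (51, 217), (54, 219), (57, 219), (60, 220), (63, 219), (66, 220), (69, 219), (72, 219), (75, 219), (78, 170), (81, 228), (84, 237), (87, 236), (90, 235), (93, 237), (96, 235), (99, 235), (102, 235), (105, 236), (108, 235)]
335 [(0, 216), (3, 217), (6, 218), (9, 217), (12, 215), (15, 218), (18, 218), (21, 217), (24, 216), (27, 217), (30, 217), (33, 216), (36, 217), (39, 215), (42, 217), (45, 216), (48, 217), (51, 217), (54, 215), (57, 215), (60, 213), (63, 209), (66, 209), (69, 209), (72, 212), (75, 212), (78, 162), (81, 229), (84, 235), (87, 235), (90, 236), (93, 236), (96, 234), (99, 236), (102, 236), (105, 236), (108, 235)]
0.084 93.41376628064617
0.087 83.49382197840205
0.09 73.45255832730791
0.093 63.287736059765564
0.096 52.997060458256556
```

arm_command(
  motion=[
    {"dx":0.001,"dy":0.002,"dz":0,"rx":0,"ry":0,"rz":0.2,"fingers":1},
    {"dx":0.001,"dy":0.0036,"dz":0.006,"rx":0,"ry":0,"rz":0.2,"fingers":1},
    {"dx":0.001,"dy":0.0036,"dz":0.015,"rx":0,"ry":0,"rz":0.2,"fingers":1},
    {"dx":0.001,"dy":0.0036,"dz":0.025,"rx":0,"ry":0,"rz":0.2,"fingers":1},
    {"dx":0.001,"dy":0.0036,"dz":0.033,"rx":0,"ry":0,"rz":0.2,"fingers":1},
    {"dx":0.001,"dy":0.0036,"dz":0.036,"rx":0,"ry":0,"rz":0.2,"fingers":1},
    {"dx":0.001,"dy":0.0036,"dz":0.037,"rx":0,"ry":0,"rz":0.2,"fingers":1},
    {"dx":0.001,"dy":0.0036,"dz":0.037,"rx":0,"ry":0,"rz":0.2,"fingers":1},
  ],
)

```text
time_s: 15.78
tool_pos: [0.5954, -0.0008, 0.1111]
eef_rot: [-0.0, 0.76, 0.65, -0.0]
ft_force: [0.2, -0.5, -2.2]
width: 0.0235
grip_force: 60.0
```

```bash
python3 go.py 0.5955 -0.001 0.068 81.3; python3 - <<'E'
from workcell import manip
import cv2, numpy as np
im=manip.snapshot("wrist")["image"]; cv2.imwrite("pics/w6.png",im)
g=cv2.cvtColor(im,cv2.COLOR_BGR2GRAY)
for v in range(20,230,20):
    r=g[v].astype(int); d=r[3:]-r[:-3]
    print(v,[(i+1,int(d[i])) for i in range(220,440) if abs(d[i])>20 and abs(d[i])==abs(d[max(0,i-4):i+5]).max()])
E
```

```text
d mm [-0.2  0.1 43.1] r deg [-0.  -0.  -0.2] t 15.78 w 0.0235 p [ 0.5954 -0.0008  0.1111]
20 [(264, 131), (391, -102)]
40 [(267, 125), (393, -104)]
60 [(271, 130), (395, -106)]
80 [(225, -57), (274, 126), (280, -41), (305, 51), (339, -49), (345, -59), (353, 52), (397, -112)]
100 [(249, -104), (276, -92), (281, 123), (352, -106), (361, 116), (388, 69), (399, -67), (411, 61)]
120 [(237, -22), (255, 115), (282, 129), (329, -45), (351, -62), (360, 57), (382, -70), (387, 66), (401, -73), (412, 45)]
140 [(256, 131), (277, -106), (282, 123), (291, -65), (351, -64), (361, 55), (386, 78), (403, -71), (417, 65)]
160 [(225, 65), (238, -61), (257, 83), (267, -28), (283, 68), (351, -64), (359, 60), (380, -70), (385, 78), (405, -77), (424, 59)]
180 [(242, -21), (257, 89), (271, -30), (278, -44), (284, 63), (351, -59), (358, 68), (379, -75), (384, 83), (407, -72)]
200 [(253, -60), (284, 73), (350, -65), (383, 81), (409, -73)]
220 [(244, 22), (254, -44), (284, 79), (350, -76), (382, 84), (411, -69)]
```

arm_command(
  motion=[
    {"dx":0,"dy":0.0005,"dz":0.006,"rx":0,"ry":0,"rz":0,"fingers":1},
    {"dx":0,"dy":0.0005,"dz":0.013,"rx":0,"ry":0,"rz":0,"fingers":1},
    {"dx":0,"dy":0.0005,"dz":0.02,"rx":0,"ry":0,"rz":0,"fingers":1},
    {"dx":0,"dy":0.0005,"dz":0.027,"rx":0,"ry":0,"rz":0,"fingers":1},
    {"dx":0,"dy":0.0005,"dz":0.032,"rx":0,"ry":0,"rz":0,"fingers":1},
    {"dx":0,"dy":0.0005,"dz":0.036,"rx":0,"ry":0,"rz":0,"fingers":1},
    {"dx":0,"dy":0.0005,"dz":0.039,"rx":0,"ry":0,"rz":0,"fingers":1},
    {"dx":0,"dy":0.0005,"dz":0.04,"rx":0,"ry":0,"rz":0,"fingers":1},
  ],
)

```text
time_s: 16.5
tool_pos: [0.5959, -0.0009, 0.0709]
eef_rot: [-0.0, 0.76, 0.65, -0.0]
ft_force: [-0.1, -0.0, -3.3]
width: 0.024
grip_force: 60.0
```

arm_command(
  motion=[
    {"dx":0,"dy":0,"dz":0.0005,"rx":0,"ry":0,"rz":0,"fingers":1},
    {"dx":0,"dy":0,"dz":0.001,"rx":0,"ry":0,"rz":0,"fingers":1},
    {"dx":0,"dy":0,"dz":0.0015,"rx":0,"ry":0,"rz":0,"fingers":1},
    {"dx":0,"dy":0,"dz":0.002,"rx":0,"ry":0,"rz":0,"fingers":1},
    {"dx":0,"dy":0,"dz":0.002,"rx":0,"ry":0,"rz":0,"fingers":1},
    {"dx":0,"dy":0,"dz":0.002,"rx":0,"ry":0,"rz":0,"fingers":1},
    {"dx":0,"dy":0,"dz":0.002,"rx":0,"ry":0,"rz":0,"fingers":1},
    {"dx":0,"dy":0,"dz":0.002,"rx":0,"ry":0,"rz":0,"fingers":1},
  ],
)

```text
time_s: 17.17
tool_pos: [0.5962, -0.0009, 0.0696]
eef_rot: [0.0, 0.76, 0.65, 0.0]
ft_force: [-0.4, -0.5, -2.1]
width: 0.0231
grip_force: 60.0
```

arm_command(
  motion=[
    {"dx":0,"dy":0,"dz":0.0005,"rx":0,"ry":0,"rz":0,"fingers":1},
    {"dx":0,"dy":0,"dz":0.001,"rx":0,"ry":0,"rz":0,"fingers":1},
    {"dx":0,"dy":0,"dz":0.0015,"rx":0,"ry":0,"rz":0,"fingers":1},
    {"dx":0,"dy":0,"dz":0.0015,"rx":0,"ry":0,"rz":0,"fingers":1},
    {"dx":0,"dy":0,"dz":0.0015,"rx":0,"ry":0,"rz":0,"fingers":1},
    {"dx":0,"dy":0,"dz":0.0015,"rx":0,"ry":0,"rz":0,"fingers":1},
    {"dx":0,"dy":0,"dz":0.0015,"rx":0,"ry":0,"rz":0,"fingers":1},
    {"dx":0,"dy":0,"dz":0.0015,"rx":0,"ry":0,"rz":0,"fingers":1},
  ],
)

```text
time_s: 17.83
tool_pos: [0.5961, -0.0009, 0.0681]
eef_rot: [-0.0, 0.76, 0.65, 0.0]
ft_force: [0.8, -0.4, -2.5]
width: 0.0234
grip_force: 60.0
```

arm_command(
  motion=[
    {"dx":0,"dy":0,"dz":0.0005,"rx":0,"ry":0,"rz":0,"fingers":1},
    {"dx":0,"dy":0,"dz":0.001,"rx":0,"ry":0,"rz":0,"fingers":1},
    {"dx":0,"dy":0,"dz":0.0015,"rx":0,"ry":0,"rz":0,"fingers":1},
    {"dx":0,"dy":0,"dz":0.0015,"rx":0,"ry":0,"rz":0,"fingers":1},
    {"dx":0,"dy":0,"dz":0.0015,"rx":0,"ry":0,"rz":0,"fingers":1},
    {"dx":0,"dy":0,"dz":0.0015,"rx":0,"ry":0,"rz":0,"fingers":1},
    {"dx":0,"dy":0,"dz":0.0015,"rx":0,"ry":0,"rz":0,"fingers":1},
    {"dx":0,"dy":0,"dz":0.0015,"rx":0,"ry":0,"rz":0,"fingers":1},
  ],
)

```text
time_s: 18.5
tool_pos: [0.5961, -0.001, 0.0679]
eef_rot: [0.0, 0.76, 0.65, -0.0]
ft_force: [-6.1, -1.0, 13.2]
width: 0.0234
grip_force: 60.0
```

On the rollers. Ease off, release, rise.

arm_command(
  motion=[
    {"dx":0,"dy":0,"dz":-0.001,"rx":0,"ry":0,"rz":0,"fingers":1},
    {"dx":0,"dy":0,"dz":-0.001,"rx":0,"ry":0,"rz":0,"fingers":1},
    {"dx":0,"dy":0,"dz":-0.001,"rx":0,"ry":0,"rz":0,"fingers":-0.3},
    {"dx":0,"dy":0,"dz":-0.001,"rx":0,"ry":0,"rz":0,"fingers":-0.3},
    {"dx":0,"dy":0,"dz":-0.001,"rx":0,"ry":0,"rz":0,"fingers":-0.3},
    {"dx":0,"dy":0,"dz":-0.001,"rx":0,"ry":0,"rz":0,"fingers":-0.3},
    {"dx":0,"dy":0,"dz":-0.001,"rx":0,"ry":0,"rz":0,"fingers":-0.3},
    {"dx":0,"dy":0,"dz":-0.015,"rx":0,"ry":0,"rz":0,"fingers":-0.3},
  ],
)

```text
time_s: 19.17
tool_pos: [0.5944, -0.0011, 0.0795]
eef_rot: [-0.001, 0.76, 0.65, -0.001]
ft_force: [-0.9, -0.2, -0.5]
width: 0.0531
grip_force: 0.0
```

arm_command(
  motion=[
    {"dx":0,"dy":0,"dz":-0.02,"rx":0,"ry":0,"rz":0,"fingers":-0.5},
    {"dx":0,"dy":0,"dz":-0.045,"rx":0,"ry":0,"rz":0,"fingers":-0.5},
    {"dx":0,"dy":0,"dz":-0.08,"rx":0,"ry":0,"rz":0,"fingers":-0.5},
    {"dx":0,"dy":0,"dz":-0.11,"rx":0,"ry":0,"rz":0,"fingers":-0.5},
    {"dx":-0.03,"dy":0,"dz":-0.13,"rx":0,"ry":0,"rz":0,"fingers":-0.5},
    {"dx":-0.065,"dy":0,"dz":-0.13,"rx":0,"ry":0,"rz":0,"fingers":-0.5},
    {"dx":-0.1,"dy":0,"dz":-0.13,"rx":0,"ry":0,"rz":0,"fingers":-0.5},
    {"dx":-0.12,"dy":0,"dz":-0.13,"rx":0,"ry":0,"rz":0,"fingers":-0.5},
  ],
)

```text
time_s: 19.83
tool_pos: [0.5771, -0.124, 0.2132]
eef_rot: [0.001, 0.761, 0.649, -0.0]
ft_force: [-0.4, -0.5, -1.5]
width: 0.0651
grip_force: 0.0
```

```bash
python3 - <<'E'
from workcell import manip
import cv2, numpy as np
s=manip.state(); print(s["tool_pos"],s["width"],s["ft_force"])
w=manip.snapshot("wrist")["image"]; b=manip.snapshot("scene")["image"]; t=manip.snapshot("top")["image"]
cv2.imwrite("pics/w7.png",w);cv2.imwrite("pics/s7.png",b);cv2.imwrite("pics/t7.png",t)
C=np.zeros((600,800,3),np.uint8); C[:300,:400]=w[0:300,160:560]
C[:300,400:]=cv2.resize(t[212:287,268:368],(400,300),interpolation=cv2.INTER_CUBIC)
C[300:,:400]=cv2.resize(b[210:310,275:408],(400,300),interpolation=cv2.INTER_CUBIC)
C[300:,400:]=cv2.resize(b[120:480,100:580],(400,300),interpolation=cv2.INTER_AREA)
cv2.imwrite("pics/c7.png",C)
E
```

```text
[ 0.57706812 -0.12395406  0.21316676] 0.06512463694521736 [-0.42689185 -0.50889156 -1.46932948]
```

View pics/c7.png

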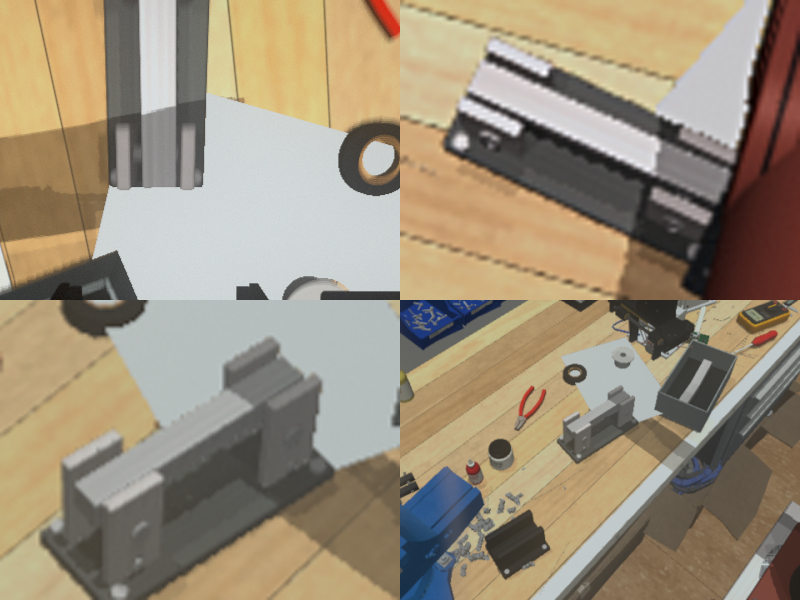

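c7: the straight bar lies level on both rollers between the cheeks, its near end flush with the cheek ends (bar ~187, cheeks ~188). The bent bar is in the bin, the cradle is empty, and the other items haven't moved.

```bash
python3 -c "
from workcell import manip;print(manip.hand_in())"
```

```text
the job is handed in; nothing more can be done
None
```

The job is done and handed in at about 20 s: the bent bar is in the scrap bin, the straight bar lies level across both rollers with its ends about flush with the cheeks, and the final pictures show nothing else moved.

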